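# Change the batch in the jar shaker through its lift-off guard

## Robot

A 6-joint arm with a two-finger parallel gripper is mounted at the origin on the work surface; the furniture and walls round the work are solid. World frame = base frame: x ahead of the robot, y to its left, z up, the work surface at z = 0. Lengths are in mm, angles in rad, forces in N, time in s.
With the tool pointing down it reaches from about 275 to 825 mm from the base axis. Payload 4.9 kg.
Tool frame: the origin (TCP) lies between the finger pads; the fingertips stand 17 mm ahead of it and the grasp point (between the pads) lies 2 mm behind it; z points along the fingers, y is the line along which they close (so a half turn about z gives the same grasp; the last joint's range is limited). The gripper opens to 85 mm and grips with 20 to 120 N. Pads are 22 mm wide; open, the fingers measure 114 mm over their backs; the gripper's body (76 mm by 85 mm) begins 54 mm behind the grasp point. The pads swing forward as they close: fully open they stand 13 mm farther back than shut.
Start: joints at [1.168, 0.326, -0.193, 1.052, 0, 1.437], TCP at [146.06, 530.269, 248.281] pointing down, gripper open.
Joint ranges: [-2.65, 2.65], [-0.97, 1.79], [-1.3, 1.35], [-1.93, 2.1], [-1.47, 1.37], [-3.14, 3.14]. Speed limits (rad/s): [2.57, 2.57, 3.14, 3.14, 3.14, 3.14].

## Interface

Orientations are given as [roll, pitch, yaw] about the fixed x, y, z axes, in that order (R = Rz(yaw) Ry(pitch) Rx(roll)).
In Python, from bench import move_ptp, movel, move_j, grip, dwell, solve_ik, capture, camera_model, IKError, sign_off, spot_in, regions_of, place_of, read_t, read_qpos, read_joint_velocities, read_effort, read_tcp_pos, read_orientation, read_contact_force, read_wrist_torque, read_opening, read_gripper_force gives the robot as it stands. Calls block until the motion is done:
- move_ptp(position, orientation): joint-space move of the TCP to a pose.
- movel(position, rot=None, max_speed=150, threshold=None): straight line of the TCP; rot=None keeps the orientation; max_speed is the mean speed in mm/s. With threshold (N) it stops when the force on the tool has changed by that much, and returns True; else False.
- move_j(angles): joint-space move.
- grip(opening, effort=None): opening from 0.0 (shut) to 1.0 (fully open); effort is the grip in N (None keeps the last); returns when the fingers have stopped.
- dwell(seconds).
- solve_ik(position, orientation): joint angles nearest the present ones, or None.
- capture(name): name is "scene" or "side" or "wrist"; returns (picture, depth): 420x560x3 uint8, blue, green, red; 420x560 float32, mm along the optical axis (not along the pixel's ray), 0 where there is no reading.
- camera_model(name): a dict with "K" (3x3 intrinsics, pixels), "position" and "rotation" of the camera in the world. Camera axes: x right, y up, looking along -z (the intrinsics and any distortion apply to the point x, -y, -z); pixel columns grow to the right and rows downward; lengths in mm; the calibration is good to about 2 mm. The wrist camera is an equidistant fisheye: a pixel r from the principal point sees the ray r / f radians off the axis. A picture is of the moment at which its call begins: read the wrist's pose just before it. camera_model takes no time and is no camera call; for the wrist camera it gives the pose at the moment of the call.
A pose or a line that the arm cannot do raises IKError and nothing moves.
- sign_off(): hands the job in; it is judged then, once.
Trained networks look in the newest picture that a camera, given by its name, has taken for a name from the list of things; names that differ only in an ending like _2 or _b are one class to them, and where a whole thing is asked for, a point or a joint stands for the part that bears it (a point fixed in the world has none). Each returns a list of dicts, best first, with "score" (0 to 1); they miss things now and then, are a little off and sometimes report something else, mostly with a low value. They report only what shows in the picture. A call takes as long as a camera call.
- spot_in(camera, name): "point" ([x, y, z] in mm, in the coordinates of the camera as it stood for that picture, good to about 4 mm: the middle of the surface that is visible of it).
- regions_of(camera, name): "pixels" (420x560 bool, what is visible of it).
- place_of(camera, name): "point" ([x, y, z] in mm, in the coordinates of the camera as it stood for that picture, good to about 4 mm: a listed point, or the origin of a listed thing).
Readings, each from a call of its own:
- read_t(): time.
- read_qpos(): joint angles.
- read_joint_velocities(): joint speeds.
- read_effort(): joint torques, N m.
- read_tcp_pos(): TCP position.
- read_orientation(): TCP orientation.
- read_contact_force(): force on the tool from outside, world axes, zero at the start.
- read_wrist_torque(): the same for the moment, N m.
- read_opening(): opening from 0.0 (shut) to 1.0 (fully open).
- read_gripper_force(): force on a finger pad.
Only numpy, scipy, OpenCV 4.12 (cv2) and the standard library are available. Lean on these libraries where they do the work, as an engineer would, in place of code of your own. Each camera call takes 0.05 s, during which the arm holds its last target. There are 200 camera calls.

## Task

Change the batch in the little green jar shaker: pull its clear guard up off the front catches, pinch the two red tabs together to draw in the sprung hinge pins, lift the guard right off and lay it flat on the table. Take out the shaken jars (pink powder) and stand them upright on the table clear of the shaker, and stand all the blue-grey jars from the table upright in the carrier, one to a pocket. Then pinch the tabs again, lower the guard between its hinge brackets so that both pins spring home in their eyes, and push its front down until it seats under the roller catches, without disturbing the two open ink dishes.

Things in the scene. Friction and masses are not known exactly. Their poses are not given: they have to be found in the camera images.
- shaker: jar shaker, green open-topped metal box 140 (x) x 196 (y) mm, fixed; origin at the centre of its underside, x to its hinged back, -x to its front (control panel). Rim 100 mm above the table, walls 6 mm, inside 128 x 184 mm. The black carrier inside has three pockets in a row along y, each 52 x 52 mm, with walls 24 mm high (tops 58 mm above the table)
- catch (a point): middle of the front rim, 70 mm ahead of the shaker's origin, 100 mm up. At y = +-70 mm from it stand two black roller catches, tops 123 mm above the table, reaching 23 mm farther forward; the sprung roller of each overhangs the shut guard's front edge by about 3 mm
- pocket_0 (a point): centre of the floor of the carrier pocket at the shaker's right (y = -58 mm in its frame), 34 mm above the table; frame as the shaker's
- pocket_1 (a point): centre of the floor of the middle pocket
- pocket_2 (a point): centre of the floor of the pocket at the shaker's left (y = +58 mm)
- eye_left (a point): centre of the left hinge eye (+y side), a 10 x 10 mm square hole along y through a dark bracket 8 mm thick, 22 mm wide, top 128 mm above the table; the eye is 58 mm behind the shaker's centre, 117 mm above the table
- eye_right (a point): centre of the right hinge eye (-y side), likewise
- guard: lift-off guard door, loose, 0.26 kg: plate 138 (x) x 194 (y) x 8 mm, clear panel in an aluminium frame; origin at the centre of its flat underside, z up, x to its hinge edge. Starts hung and shut, its origin over the shaker's. Hinge line: 58 mm behind the origin, 17 mm above the underside, with 1 to 2 mm slack; the brackets beside it leave 3.5 mm each side
- handle (a point): middle of the guard's black handle bar, 12 mm thick, 72 mm long along y, 45 mm ahead of the guard's origin, 38 mm above its underside. Pulled up here with some 12 N the front edge slips past the rollers; let go, it rests on them with the front some 13 mm high until pressed down with some 12 N
- pinch (a point): point midway between the two red tabs on the guard, 36 mm behind its origin, 28 mm above its underside. Tabs: upright blades 42 mm long along x, 10 to 42 mm above the underside, outer faces 62 mm apart along y, 34 mm when pinched home on the block between them; spring 5 to 7 N each. Rods run outwards 22 mm behind this point. Pinched with 40 N the guard can be lifted by them
- front_edge (a point): middle of the guard's front edge at its underside, 65 mm ahead of its origin (the rounded edge ends at 69 mm)
- pin_left (a joint): draw of the left sprung hinge pin in m: 0 fully out (home), 0.014 fully drawn in. The pin is 7 mm thick with a tapered nose and, fully out, reaches 13.5 mm beyond the guard's side edge; drawn it is flush
- pin_right (a joint): draw of the right hinge pin, likewise
- pin_left_tip (a point): point on the left hinge pin that lies at the centre of the left eye when the guard is hung: 6 mm short of the pin's end
- pin_right_tip (a point): the same on the right hinge pin
- jar_0: sealed glass powder jar with white screw lid, blue-grey filling, 44 mm across and 59 mm high, about 0.11 kg, to be shaken; starts upright on the table to the left of the shaker; origin at the centre of its underside. May be absent
- jar_1: another blue-grey jar to be shaken, the same size. May be absent
- jar_2: another blue-grey jar to be shaken, the same size. May be absent
- done_0: shaken jar, the same size and white lid but pink filling; starts upright in the shaker's right pocket (pocket_0), under the guard; origin at the centre of its underside. May be absent
- done_1: shaken jar with pink filling; starts in the shaker's left pocket (pocket_2). May be absent
- dish_rust: open glass dish of rust-red ink, 78 mm across, 38 mm high, beyond the jars; bystander
- dish_ochre: open glass dish of ochre ink, 78 mm across, 38 mm high, to the right of the shaker near the table edge; bystander

How it is judged (in metres and radians):
On the way, in this order (a step that is already met when the one before it is completed fails the run):
1. the guard is off the shaker and lies flat on the table, let go (height (world z) of guard below 0.015 m and angle between guard's own z axis and vertical below 0.12 rad and contact force between the fingers and guard below 0.2 N and linear speed of guard below 0.02 m/s), for 0.3 s.
2. every blue-grey jar stands upright in a carrier pocket and every pink jar upright on the table (x of jar_0 in the frame of shaker between -0.012 and 0.012 m and y of jar_0 in the frame of shaker between -0.072 and 0.072 m and z of jar_0 in the frame of shaker between 0.026 and 0.042 m and angle between each of jar_0, jar_1, jar_2, done_0, done_1's own z axis and vertical below 0.15 rad and x of jar_1 in the frame of shaker between -0.012 and 0.012 m and y of jar_1 in the frame of shaker between -0.072 and 0.072 m and z of jar_1 in the frame of shaker between 0.026 and 0.042 m and x of jar_2 in the frame of shaker between -0.012 and 0.012 m and y of jar_2 in the frame of shaker between -0.072 and 0.072 m and z of jar_2 in the frame of shaker between 0.026 and 0.042 m and height (world z) of each of done_0, done_1 below 0.012 m and horizontal distance between each of done_0, done_1 and shaker above 0.1 m), for 0.3 s.
3. the guard is hung on both pins and shut under the roller catches (value of joint each of pin_left, pin_right below 0.004 m and distance between pin_left_tip and eye_left below 0.005 m and distance between pin_right_tip and eye_right below 0.005 m and z of front_edge in the frame of shaker between 0.097 and 0.1035 m), for 0.3 s.
At the end, for the whole second after the job is handed in: Blue-grey jars upright (0.15 rad) on pocket floors; pink jars upright on the table, over 100 mm from the shaker's middle; both hinge pins out within 4 mm and within 5 mm of their eyes' centres; the guard's front edge down on the rim within 3.5 mm, under the rollers; guard at rest (all of step 2 and all of step 3 and linear speed of guard below 0.02 m/s); the robot touches nothing.
It fails at once if the rust ink dish is pushed or tipped (distance of dish_rust from where it was at the start of the episode above 0.05 m or angle between dish_rust's own z axis and vertical above 0.3 rad).
It fails at once if the ochre ink dish is pushed or tipped (distance of dish_ochre from where it was at the start of the episode above 0.05 m or angle between dish_ochre's own z axis and vertical above 0.3 rad).
Of jar_0, jar_1, jar_2 only 2 to 3 are there at a start; the rules pass over those that are not, and their reading is None.
Of done_0, done_1 only 1 to 2 are there at a start; the rules pass over those that are not, and their reading is None.
At some moment in a run one of guard may be knocked a few centimetres aside while the robot is not near it.
It also fails if it takes over 210 s, if anything falls off the work surface, if the arm or the gripper's body presses on something with over 40 N, if the wrist force passes 120 N, or if a joint passes its speed limit or range.

## Working session

There is one attempt and no reset: what is moved stays moved. The work goes in short steps, each a Python script; the robot and the scene stay as the last script left them, time stands still between calls to the robot, and variables do not carry over. Pictures are saved under pics/ and viewed, at most 17 in all, crops included, and the job is handed in when it is done.

```bash
ls; mkdir -p pics; cat > h.py <<'E'
from bench import *
import numpy as np, cv2
from scipy.spatial.transform import Rotation as R
def towo(cam,p,m=None):
    m=m or camera_model(cam)
    return np.array(m["rotation"])@np.array(p)+np.array(m["position"])
def px(cam,p,m=None):
    m=m or camera_model(cam); c=np.array(m["rotation"]).T@(np.array(p)-np.array(m["position"]))
    K=np.array(m["K"]); return K@np.array([c[0],-c[1],-c[2]])/-c[2]
def cloud(cam,d,m=None):
    m=m or camera_model(cam); K=np.array(m["K"])
    v,u=np.indices(d.shape)
    x=(u-K[0,2])/K[0,0]*d; y=(v-K[1,2])/K[1,1]*d
    P=np.stack([x,-y,-d],-1)@np.array(m["rotation"]).T+np.array(m["position"])
    P[d==0]=np.nan
    return P
E
python3 - <<'E'
from h import *
for c in ("scene","side"):
    im,d=capture(c); cv2.imwrite(f"pics/{c}0.png",im); np.save(f"{c}0.npy",d)
    m=camera_model(c); print(c,{k:np.round(np.array(v),2).tolist() if k in("K","position","rotation") else v for k,v in m.items()})
    for n in ["shaker","catch","eye_left","eye_right","handle","pinch","guard","jar_0","done_0","dish_rust","dish_ochre"]:
        print(c,n,[(np.round(towo(c,r["point"])).tolist(),round(r["score"],2)) for r in place_of(c,n)][:5])
print(read_t())
E
```

```text
bench.py
pics
scene {'K': [[523.07, 0.0, 290.27], [0.0, 523.07, 204.89], [0.0, 0.0, 1.0]], 'position': [-122.76, -670.63, 912.0], 'rotation': [0.88, -0.02, -0.67]}
scene shaker [([750.0, 202.0, 1785.0], 0.78), ([751.0, 203.0, 1786.0], 0.42), ([759.0, 211.0, 1794.0], 0.36)]
scene catch [([633.0, 85.0, 1667.0], 0.92), ([748.0, 200.0, 1783.0], 0.17)]
scene eye_left [([754.0, 206.0, 1788.0], 0.63)]
scene eye_right [([763.0, 215.0, 1797.0], 0.66)]
scene handle [([643.0, 95.0, 1678.0], 0.96), ([710.0, 163.0, 1745.0], 0.25)]
scene pinch [([731.0, 184.0, 1766.0], 0.87), ([768.0, 220.0, 1803.0], 0.32)]
scene guard [([707.0, 159.0, 1741.0], 0.81), ([762.0, 214.0, 1797.0], 0.3)]
scene jar_0 [([666.0, 118.0, 1701.0], 0.78), ([654.0, 107.0, 1689.0], 0.76), ([746.0, 198.0, 1781.0], 0.71), ([810.0, 262.0, 1844.0], 0.31)]
scene done_0 []
scene dish_rust [([808.0, 260.0, 1842.0], 0.56)]
scene dish_ochre [([796.0, 248.0, 1830.0], 0.68), ([767.0, 219.0, 1802.0], 0.63)]
side {'K': [[504.52, 0.0, 274.21], [0.0, 504.52, 205.83], [0.0, 0.0, 1.0]], 'position': [478.99, 998.97, 941.32], 'rotation': [0.84, 0.01, 3.14]}
side shaker [([-3643.0, -3123.0, -3181.0], 0.82), ([-3316.0, -2796.0, -2854.0], 0.71), ([-3405.0, -2885.0, -2943.0], 0.44)]
side catch [([-3355.0, -2836.0, -2893.0], 0.63)]
side eye_left [([-3239.0, -2719.0, -2777.0], 0.88)]
side eye_right [([-3693.0, -3173.0, -3231.0], 0.92)]
side handle [([-3304.0, -2784.0, -2842.0], 0.67)]
side pinch [([-3410.0, -2890.0, -2948.0], 0.73)]
side guard [([-3428.0, -2908.0, -2966.0], 0.7)]
side jar_0 [([-3032.0, -2512.0, -2570.0], 0.82), ([-2845.0, -2325.0, -2383.0], 0.57)]
side done_0 [([-3229.0, -2709.0, -2767.0], 0.65), ([-3035.0, -2515.0, -2573.0], 0.3), ([-3042.0, -2522.0, -2580.0], 0.18)]
side dish_rust [([-3036.0, -2516.0, -2574.0], 0.92), ([-3300.0, -2781.0, -2838.0], 0.19)]
side dish_ochre [([-4211.0, -3692.0, -3749.0], 0.87), ([-3649.0, -3129.0, -3186.0], 0.22)]
1.2
```

The camera rotation is roll-pitch-yaw, so I'll convert it to a matrix.

```bash
sed -i 's/np.array(m\["rotation"\])/R.from_euler("xyz",m["rotation"]).as_matrix()/' h.py
python3 - <<'E'
from h import *
for c in ("scene","side"):
    im,d=capture(c)
    for n in ["shaker","catch","pocket_1","eye_left","eye_right","handle","pinch","guard","front_edge","jar_0","done_0","dish_rust","dish_ochre"]:
        L=[(np.round(towo(c,r["point"])).tolist(),round(r["score"],2)) for r in place_of(c,n)][:5]
        print(c,n,L)
print(read_t())
a=cv2.imread("pics/scene0.png");b=cv2.imread("pics/side0.png")
cv2.imwrite("pics/both0.png",cv2.resize(np.vstack([a,b]),None,fx=.71,fy=.71))
E
```

```text
scene shaker [([469.0, 70.0, 1.0], 0.86)]
scene catch [([394.0, 81.0, 100.0], 0.64)]
scene pocket_1 [([465.0, 17.0, 30.0], 0.94)]
scene eye_left [([536.0, 169.0, 116.0], 0.72), ([507.0, 345.0, -0.0], 0.27), ([468.0, 71.0, -0.0], 0.17)]
scene eye_right [([515.0, -36.0, 115.0], 0.87)]
scene handle [([426.0, 77.0, 140.0], 0.66)]
scene pinch [([502.0, 69.0, 128.0], 0.68)]
scene guard [([469.0, 77.0, 102.0], 0.64), ([515.0, -35.0, 115.0], 0.32)]
scene front_edge [([400.0, 80.0, 100.0], 0.68), ([465.0, 18.0, 30.0], 0.51)]
scene jar_0 [([414.0, 313.0, 3.0], 0.96), ([441.0, 404.0, 0.0], 0.89)]
scene done_0 []
scene dish_rust [([570.0, 363.0, 2.0], 0.6)]
scene dish_ochre [([478.0, -165.0, 0.0], 0.84)]
side shaker [([472.0, 68.0, 2.0], 0.63)]
side catch [([398.0, 77.0, 102.0], 0.56)]
side pocket_1 [([473.0, 128.0, 38.0], 0.77)]
side eye_left [([540.0, 170.0, 118.0], 0.73)]
side eye_right [([516.0, -38.0, 118.0], 0.86)]
side handle [([429.0, 75.0, 138.0], 0.74)]
side pinch [([511.0, 69.0, 136.0], 0.6)]
side guard [([468.0, 76.0, 103.0], 0.96)]
side front_edge [([408.0, 77.0, 101.0], 0.69)]
side jar_0 [([508.0, 339.0, 2.0], 0.92), ([443.0, 403.0, -1.0], 0.78), ([407.0, 79.0, 105.0], 0.69), ([414.0, 313.0, 3.0], 0.57)]
side done_0 []
side dish_rust [([471.0, 72.0, 102.0], 0.33)]
side dish_ochre [([479.0, -168.0, -0.0], 0.86)]
2.6
```

View pics/both0.png

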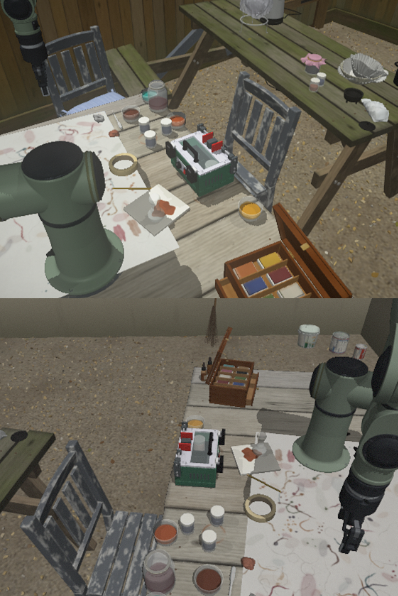

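```bash
python3 - <<'E'
from h import *
print(read_orientation())
# top-down ortho map x 150..750 (up), y 550..-300 (left)
S=0.75
H=np.zeros((460,640)); C=np.zeros((460,640,3),np.uint8)
for c in ("scene","side"):
    im=cv2.imread(f"pics/{c}0.png"); d=np.load(f"{c}0.npy"); P=cloud(c,d).reshape(-1,3); col=im.reshape(-1,3)
    ok=~np.isnan(P[:,0])&(P[:,2]<300)&(P[:,2]>-30)
    P,col=P[ok],col[ok]
    r=((750-P[:,0])*S).astype(int); q=((550-P[:,1])*S).astype(int)
    ok=(r>=1)&(r<459)&(q>=1)&(q<639)
    for a,b,z,k in zip(r[ok],q[ok],P[ok,2],col[ok]):
        if z>=H[a,b]-2: H[a-1:a+2,b-1:b+2]=z; C[a-1:a+2,b-1:b+2]=k
for i,x in enumerate(range(200,750,100)): cv2.putText(C,str(x),(0,int((750-x)*S)),0,.4,(0,255,255)); cv2.line(C,(0,int((750-x)*S)),(640,int((750-x)*S)),(0,255,255),1)
for y in range(-300,550,100): cv2.putText(C,str(y),(int((550-y)*S),10),0,.4,(0,255,255)); cv2.line(C,(int((550-y)*S),0),(int((550-y)*S),460),(0,255,255),1)
hm=cv2.applyColorMap(np.clip(H*2,0,255).astype(np.uint8),cv2.COLORMAP_JET)
cv2.imwrite("pics/map.png",cv2.resize(np.vstack([C,hm]),(400,575)))
cv2.imwrite("pics/map.png",C); cv2.imwrite("pics/hm.png",hm); np.save("H.npy",H)
E
```

```text
[-3.14154018e+00  1.41115489e-07  2.87276362e+00]
```

View pics/map.png

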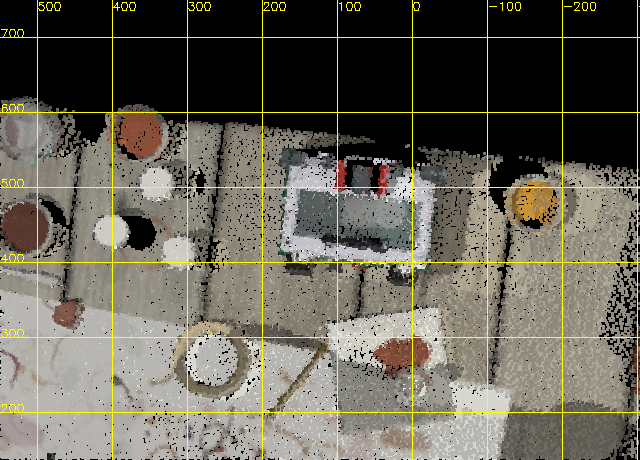

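View pics/hm.png

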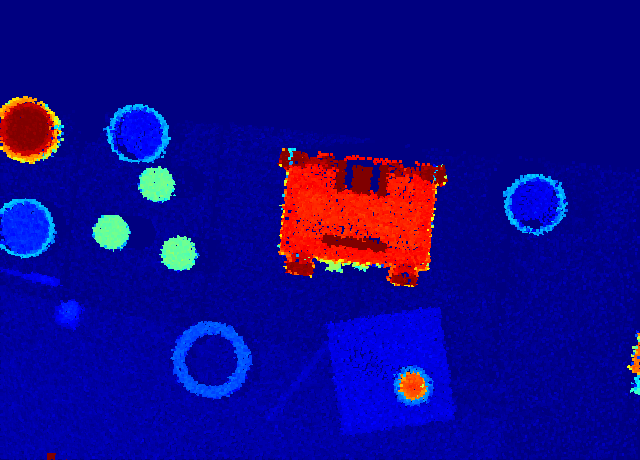

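```bash
cat >> h.py <<'E'
def look(cam,names,acc):
    m=camera_model(cam); im,d=capture(cam)
    for n in names:
        for r in place_of(cam,n):
            if r["score"]>.45: acc.setdefault(n,[]).append(towo(cam,r["point"],m))
    return im,d,m
E
python3 - <<'E'
from h import *
H=np.load("H.npy"); S=.75
for x,y in [(280,50),(300,20),(240,0),(330,-150),(270,270),(300,-230),(400,-150),(250,60)]:
    r,q=int((750-x)*S),int((550-y)*S); print((x,y),np.median(H[r-2:r+3,q-2:q+3]).round(1),end=' ')
print()
N=["catch","eye_left","eye_right","handle","pinch","guard","front_edge","shaker"]
acc={}
for c in ("scene","side"):
  for i in range(2): look(c,N,acc)
A={k:list(v) for k,v in acc.items()}; acc={}
yaw=-.108
for i,(x,y,z) in enumerate([(440,72,330),(480,60,350),(420,90,350)]):
    move_ptp([x,y,z],[np.pi,0,yaw+np.pi]) if i==0 else movel([x,y,z])
    im,d,m=look("wrist",N,acc)
    cv2.imwrite(f"pics/w{i}.png",im)
    if i==0: print(read_qpos(),read_tcp_pos(),m["position"],m["rotation"],m["K"],[k for k in m])
for n in N:
    for t,a in (("fix",A),("wr",acc)):
        if n in a: print(n,t,len(a[n]),np.median(a[n],0).round(1),np.std(a[n],0).round(1))
print(read_t())
E
```

```text
(280, 50) 12.9 (300, 20) 12.8 (240, 0) 103.3 (330, -150) 2.0 (270, 270) 2.3 (300, -230) 2.6 (400, -150) 3.7 (250, 60) 13.0 
[-3.25922245e-03  8.49382880e-02 -2.88731357e-01  1.19713236e+00
 -1.00940609e-05  1.04401112e-01] [440.005767    72.16341619 329.98061304] [360.85750743  81.55528192 455.37403348] [-3.15718021e-01 -6.06962168e-04  1.46485635e+00] [[325.1922621    0.         282.80803821]
 [  0.         325.1922621  212.01005539]
 [  0.           0.           1.        ]] ['K', 'position', 'rotation']
catch fix 4 [397.1  78.9 100.5] [0.4 1.1 1.4]
catch wr 3 [401.8  80.1 102.5] [1.2 0.4 1.1]
eye_left fix 6 [536.4 168.3 115.3] [26.4 85.9 32. ]
eye_left wr 3 [538.5 169.5 115.5] [14.  47.8  5.8]
eye_right fix 7 [514.9 -32.9 117.8] [ 36.7 119.5  40.2]
eye_right wr 3 [514.3 -35.9 115.8] [1.8 2.  0.9]
handle fix 5 [424.7  76.8 134.9] [ 38.7 115.8  52.5]
handle wr 4 [428.2  80.  141.2] [46.5 38.9 10.6]
pinch fix 4 [505.2  67.9 129. ] [4.7 1.1 3.8]
pinch wr 4 [505.6  73.6 127.2] [45.5  3.1 11.8]
guard fix 4 [468.   73.  100.5] [2.1 0.7 2.1]
guard wr 3 [470.5  73.2 100.1] [1.9 2.7 0.2]
front_edge fix 5 [407.7  80.4 103.1] [ 8.2  3.1 14.8]
front_edge wr 3 [410.2  81.9 100.8] [1.5 1.6 0.9]
shaker fix 4 [469.6  69.2  -1.2] [0.7 1.2 2.6]
8.7917
```

View pics/w0.png

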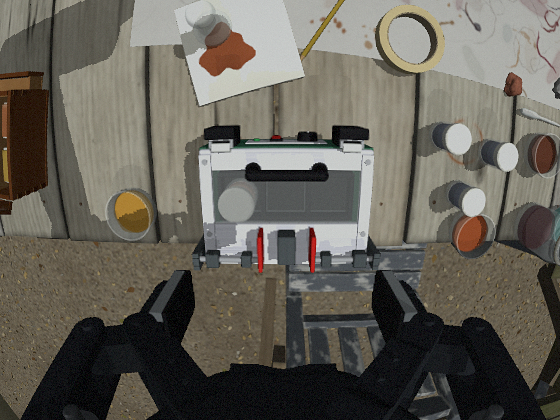

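```bash
cat >> h.py <<'E'
def fpx(m,P):
    c=(np.atleast_2d(P)-np.array(m["position"]))@R.from_euler("xyz",m["rotation"]).as_matrix()
    v=np.c_[c[:,0],-c[:,1],-c[:,2]]; K=np.array(m["K"])
    n=np.linalg.norm(v[:,:2],axis=1); th=np.arctan2(n,v[:,2])
    return np.c_[K[0,2]+K[0,0]*th*v[:,0]/n, K[1,2]+K[1,1]*th*v[:,1]/n]
def fray(m,u,P0z):
    u=np.atleast_2d(u).astype(float); K=np.array(m["K"]); a=(u-[K[0,2],K[1,2]])/K[0,0]; r=np.linalg.norm(a,axis=1)+1e-9
    v=np.c_[a[:,0]/r*np.sin(r),-a[:,1]/r*np.sin(r),-np.cos(r)]@R.from_euler("xyz",m["rotation"]).as_matrix().T
    p=np.array(m["position"]); return p+v*((P0z-p[2])/v[:,2])[:,None]
def fit2(pairs):  # list of (local xy, world xy[,w]) -> x,y,yaw
    from scipy.optimize import least_squares
    L=np.array([p[0] for p in pairs]);W=np.array([p[1] for p in pairs])
    f=lambda s:(L@np.array([[np.cos(s[2]),np.sin(s[2])],[-np.sin(s[2]),np.cos(s[2])]])+s[:2]-W).ravel()
    r=least_squares(f,[W[:,0].mean(),W[:,1].mean(),-.1],loss="soft_l1",f_scale=3); return r.x,r.fun.reshape(-1,2)
def loc(s,p):  # local -> world with pose s=(x,y,yaw)
    c,n=np.cos(s[2]),np.sin(s[2]); p=np.array(p,float); return np.array([s[0]+c*p[0]-n*p[1],s[1]+n*p[0]+c*p[1],p[2]])
LOC={"catch":(-70,0),"eye_left":(58,104.5),"eye_right":(58,-104.5),"handle":(-45,0),"pinch":(36,0),"guard":(0,0),"front_edge":(-65,0),"shaker":(0,0)}
E
python3 - <<'E'
from h import *
acc={}; ims=[]
for i,(x,y,z) in enumerate([(420,110,340),(430,30,340),(440,72,330)]):
    movel([x,y,z]); ims.append(look("wrist",LOC,acc))
for c in ("scene","side"): look(c,LOC,acc)
pairs=[];nm=[]
for n,l in LOC.items():
    for p in acc.get(n,[]): pairs.append((l,p[:2]));nm.append(n)
s,res=fit2(pairs); print("fit",s)
ok=[np.abs(r).max()<12 for r in res]
s,res=fit2([p for p,o in zip(pairs,ok) if o]); print("fit",s.tolist(),sum(ok),len(ok))
for n,r in zip([n for n,o in zip(nm,ok) if o],res): print(n,r.round(1),end=' ')
np.save("s.npy",s)
im,d,m=ims[2]
o=im.copy()
def poly(pts,col):
    cv2.polylines(o,[np.round(fpx(m,np.array([loc(s,p) for p in pts]))*8).astype(int)],True,col,1,cv2.LINE_AA,3)
poly([(-69,-97,108),(69,-97,108),(69,97,108),(-69,97,108)],(0,255,255))
for t in(31,-31): poly([(15,t,142),(57,t,142),(57,t,110),(15,t,110)],(255,255,0))
poly([(-51,-36,144),(-39,-36,144),(-39,36,144),(-51,36,144)],(0,255,0))
for t in (100.5,-100.5): poly([(47,t,128),(69,t,128),(69,t+np.sign(t)*8,128),(47,t+np.sign(t)*8,128)],(255,0,255))
cv2.imwrite("pics/ov.png",cv2.resize(o[110:290,170:410],None,fx=3.2,fy=3.2)); cv2.imwrite("pics/w_raw.png",im)
E
```

```text
fit [ 4.70976459e+02  7.31772435e+01 -1.12559140e-01]
fit [470.49158616601807, 73.05574125103195, -0.10901102936607766] 38 44
catch [-1.6 -1.5] catch [-2.3  0.7] catch [-1.3  1.6] catch [ 2.3 -1.7] catch [-0.8  1.6] eye_left [2.6 2.7] eye_left [-1.5 -0.2] eye_left [1.5 1.9] eye_left [2.8 0.1] eye_left [0. 2.] eye_right [ 2.  -2.9] eye_right [ 3.4 -2.2] eye_right [ 2.6 -5.1] eye_right [ 0.3 -1. ] eye_right [ 0.4 -1.7] handle [-3.4 -0.8] handle [-3.3 -2.5] handle [-1.3 -0.9] handle [ 0.9 -1.2] handle [-2.   1.9] pinch [ 0.6 -4.4] pinch [-0.8 -1.8] pinch [-1.8 -4.8] pinch [4.6 0.5] pinch [-2.3  2. ] guard [-1.1 -0.2] guard [2.4 1.5] guard [-1.3  0.6] guard [-1.5 -0. ] guard [-0.8  0.2] front_edge [-3.2  2.7] front_edge [-2.4  2.2] front_edge [-1.  -0.8] front_edge [ 3.6 -5.1] front_edge [-0.1  3.1] front_edge [6.9 2.3] shaker [2.  3.1] shaker [1.3 2.8]
```

View pics/ov.png

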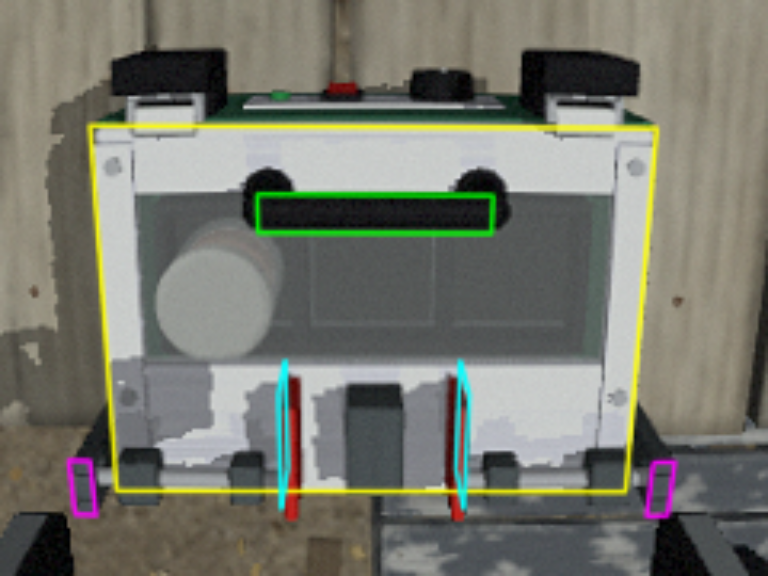

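```bash
cat >> h.py <<'E'
def ori(yaw,th,tw): # tool down, tilted by th about guard y, twisted by tw about its own axis
    return (R.from_euler("z",yaw)*R.from_euler("y",th)*R.from_euler("z",tw)*R.from_euler("x",np.pi)).as_euler("xyz")
def gpt(s,p,th): # guard-local point (x,y,z above underside) on hung guard opened by th -> world
    dx,dz=p[0]-58,p[2]-17
    return loc(s,(58+dx*np.cos(th)+dz*np.sin(th),p[1],117-dx*np.sin(th)+dz*np.cos(th)))
E
python3 - <<'E'
from h import *
s=np.load("s.npy"); 
for tw in (np.pi/2,-np.pi/2):
    q=solve_ik(gpt(s,(-45,0,36),0),ori(s[2],0,tw)); print(tw,None if q is None else np.round(q,2))
tw=np.pi/2
q=solve_ik(gpt(s,(-45,0,36),0),ori(s[2],0,tw))
if q is None or abs(q[5])>2.9: tw=-tw
grip(0.55,60)
move_ptp(gpt(s,(-45,0,96),0),ori(s[2],0,tw))
print(movel(gpt(s,(-45,0,36),0),max_speed=80,threshold=10), read_contact_force())
grip(0,60); print("open",read_opening(),read_gripper_force(),read_contact_force(),read_tcp_pos(),read_t())
for th in (.03,.06,.09,.13,.17,.2):
    movel(gpt(s,(-45,0,36),th),ori(s[2],th,tw),max_speed=40); print(th,read_contact_force().round(1),read_opening())
for th in (.15,.115):
    movel(gpt(s,(-45,0,36),th),ori(s[2],th,tw),max_speed=40); print(th,read_contact_force().round(1))
print(read_tcp_pos(),read_t()); np.save("tw.npy",tw)
E
```

```text
1.5707963267948966 [ 0.01  0.23 -0.65  0.69  0.    1.69]
-1.5707963267948966 [ 0.01  0.23 -0.65  0.69  0.   -1.45]
False [-0.50255108 -0.09625609  0.17483087]
open 0.12041950873240208 58.445990681648254 [-1.60951316  0.2460247   5.58924524] [426.0591887   77.97247747 136.53971571] 15.6667
0.03 [ 4.  -1.  -6.5] 0.11818419513920386
0.06 [ 4.   0.4 -1.9] 0.11558159841721585
0.09 [ 3.9 -0.   5.8] 0.11691992067855471
0.13 [ 0.6 -0.6 -2.4] 0.12217465210618317
0.17 [ 0.5 -0.1 -1.3] 0.11767425248405132
0.2 [ 1.4 -0.2 -1.5] 0.1163476875032861
0.15 [-0.2 -0.7 -1.9]
0.115 [ 1.5 -1.5 -0.3]
[428.91090592  77.65489801 148.22727947] 17.7167
```

```bash
python3 - <<'E'
from h import *
s=np.load("s.npy"); tw=float(np.load("tw.npy"))
grip(0.5); th=.106
print(read_contact_force().round(1))
movel(gpt(s,(-45,0,100),.115),max_speed=120)
move_ptp(gpt(s,(36,0,118),th),ori(s[2],th,np.pi)); grip(1.0)
m=camera_model("wrist"); im,d=capture("wrist"); cv2.imwrite("pics/ref_pinch.png",im)
import json; json.dump({k:np.array(v).tolist() for k,v in m.items()},open("ref.json","w"))
acc={}; look("wrist",["pinch","handle"],acc); print({k:np.round(v,1).tolist() for k,v in acc.items()}, gpt(s,(36,0,28),th),gpt(s,(-45,0,38),th))
o=im.copy()
def poly(pts,col): cv2.polylines(o,[np.round(fpx(m,np.array([gpt(s,p,th) for p in pts]))*8).astype(int)],True,col,1,cv2.LINE_AA,3)
for t in(31,-31): poly([(15,t,42),(57,t,42),(57,t,10),(15,t,10)],(255,255,0))
poly([(-51,-36,44),(-39,-36,44),(-39,36,44),(-51,36,44)],(0,255,0))
poly([(-69,-97,8),(69,-97,8),(69,97,8),(-69,97,8)],(0,255,255))
cv2.imwrite("pics/ov2.png",o); print(read_t())
E
```

```text
[-0.3  0.2 -0.3]
{'pinch': [[507.2, 73.3, 130.7]], 'handle': [[432.8, 81.9, 152.6]]} [507.55755347  68.9990602  130.26589524] [428.54202429  77.64690682 148.77969813]
20.925
```

View pics/ov2.png

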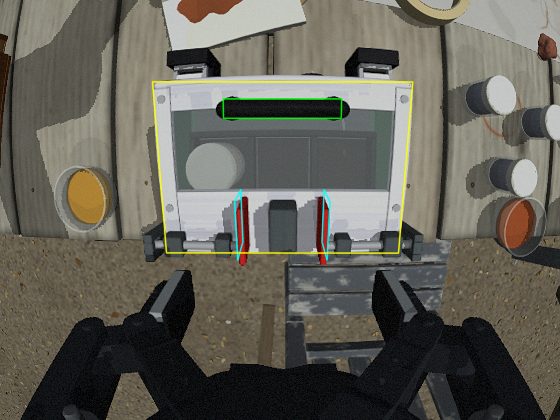

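```bash
python3 - <<'E'
from h import *
s=np.load("s.npy"); th=.106; o=ori(s[2],th,np.pi)
print(movel(gpt(s,(37,0,29),th),o,max_speed=80,threshold=8),read_contact_force().round(1))
grip(0,60); print("open",read_opening(),read_gripper_force(),read_contact_force().round(1),read_wrist_torque().round(2))
p=read_tcp_pos(); print(p,read_orientation()); np.save("pinchpose.npy",np.r_[p,read_orientation()])
for dz in (5,15,40): 
    movel(p+[0,0,dz],max_speed=40); print(dz,read_contact_force().round(1),read_wrist_torque().round(2),read_opening())
movel(p+[0,0,150],max_speed=120)
for c in ("scene",): im,d=capture(c); cv2.imwrite("pics/lift.png",im[130:340,180:460])
print(read_contact_force().round(1),read_wrist_torque().round(2),read_opening(),read_t())
E
```

```text
False [0.4 0.1 0.8]
open 0.37576984260110086 59.007166028022766 [-1.5  1.  10.9] [0.07 0.46 0.09]
[509.83824733  68.98861496 133.11982451] [ 3.14102254 -0.1028863   3.03299768]
5 [-0.7 -0.4 -2.5] [-0.07 -0.26  0.06] 0.37342838564736325
15 [ 0.2 -0.1 -3. ] [-0.03 -0.24  0.  ] 0.3736676249624727
40 [ 0.9 -0.1 -3.7] [ 0.03 -0.26  0.01] 0.36884798755008014
[-0.1  0.4 -3.4] [-0.   -0.21 -0.06] 0.37199712311601923 25.35
```

View pics/lift.png

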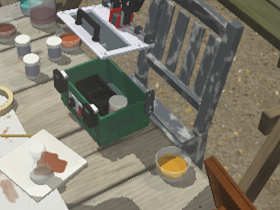

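```bash
python3 - <<'E'
from h import *
P=np.vstack([cloud(c,np.load(f"{c}0.npy")).reshape(-1,3) for c in("scene","side")])
P=P[~np.isnan(P[:,0])]
for x in range(180,520,30):
    a=P[(P[:,0]>x)&(P[:,0]<x+30)&(P[:,1]<-60)&(P[:,1]>-420)&(P[:,2]>18)&(P[:,2]<250)]
    b=P[(P[:,0]>x)&(P[:,0]<x+30)&(P[:,1]<120)&(P[:,1]>-130)&(P[:,2]>9)&(P[:,2]<20)]
    print(x,len(a),np.sort(a[:,1])[::-1][:60:15].round() if len(a) else '', a[:,2].max().round() if len(a) else '', 'pal', np.sort(b[:,1])[:40:10].round())
E
```

```text
180 39 [-364. -398. -410.] 56.0 pal [-58. -53. -51. -49.]
210 607 [-292. -297. -298. -299.] 101.0 pal [-71. -49. -46. -44.]
240 1280 [-288. -293. -294. -295.] 104.0 pal [-50. -46. -45. -43.]
270 1502 [-292. -297. -298. -299.] 102.0 pal [-46. -41. -40. -38.]
300 1362 [-299. -304. -306. -307.] 102.0 pal [-41. -37. -35. -33.]
330 1384 [-308. -313. -314. -315.] 250.0 pal [-36. -31. -24. -19.]
360 1384 [-315. -320. -322. -322.] 250.0 pal [-16.]
390 2048 [-324. -327. -328. -328.] 245.0 pal [-21. -19. -18. -12.]
420 214 [-138. -146. -152. -159.] 146.0 pal [-26. -23. -21. -20.]
450 239 [-125. -127. -128. -130.] 44.0 pal [-130.  -27.  -25.  -24.]
480 284 [-123. -128. -129. -131.] 43.0 pal [-130.  -30.  -29.  -27.]
510 83 [-145. -154. -160. -165.] 43.0 pal [-34. -30.]
```

```bash
python3 - <<'E'
from h import *
G=np.array([325,-170,0.]); o=ori(0,0,np.pi); t=loc(G,(37,0,0))
p=read_tcp_pos()
movel(p+[-60,-60,10],max_speed=200)
move_ptp(t+[0,0,200],o)
movel(t+[0,0,50],max_speed=150)
print(movel(t+[0,0,26],max_speed=30,threshold=4),read_tcp_pos(),read_contact_force().round(1),read_wrist_torque().round(2))
im,d=capture("side"); cv2.imwrite("pics/lay.png",im[80:300,200:420])
# release gently
z=read_tcp_pos()[2]
if z>33: print(movel(t+[0,0,30],max_speed=20,threshold=8),read_tcp_pos()[2],read_contact_force().round(1))
grip(.85); dwell(.3); print(read_contact_force().round(1)); movel(read_tcp_pos()+[0,0,120]); 
acc={}; look("wrist",["guard","handle","pinch"],acc); print({k:np.round(v,1).tolist() for k,v in acc.items()},read_t())
E
```

```text
True [ 361.67132557 -170.06834677   33.31816137] [-0.3 -0.2  2.7] [-0.12 -0.13  0.01]
True 32.720595652065356 [-3.2  1.9 14.8]
[-0.2  0.   0.4]
{'guard': [[324.4, -169.1, 1.9]], 'handle': [[281.5, -166.9, 43.8]], 'pinch': [[360.3, -164.3, 27.6], [376.1, -61.0, 17.1]]} 30.7167
```

View pics/lay.png

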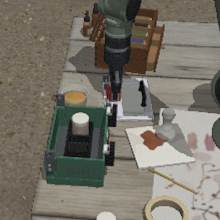

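```bash
cat >> h.py <<'E'
def lid(m,im,p): # refine jar xy from its white lid top near world point p=(x,y,ztop)
    u=fpx(m,p)[0]; g=im.min(2).copy(); hsv=cv2.cvtColor(im,cv2.COLOR_BGR2HSV)
    w=((hsv[...,2]>150)&(hsv[...,1]<40)).astype(np.uint8)
    w=cv2.morphologyEx(w,cv2.MORPH_OPEN,np.ones((3,3),np.uint8))
    n,lab,st,cen=cv2.connectedComponentsWithStats(w)
    best=[i for i in range(1,n) if st[i,4]>60 and np.hypot(*(cen[i]-u))<18]
    if not best: return None
    i=max(best,key=lambda i:st[i,4]); return fray(m,cen[i],p[2])[0],st[i].tolist(),u
E
python3 - <<'E'
from h import *
s=np.load("s.npy"); tw=np.pi/2; o=ori(s[2],0,tw)
p0=loc(s,(0,-58,0))
grip(1.0)
move_ptp(p0+[0,0,230],o)
acc={}; im,d,m=look("wrist",["done_0","jar_0","pocket_0","pocket_2"],acc); cv2.imwrite("pics/wj.png",im)
print({k:np.round(v,1).tolist() for k,v in acc.items()},p0,lid(m,im,p0+[0,0,93]))
E
```

```text
{'done_0': [[464.7, 10.7, 33.0]], 'pocket_0': [[472.3, 73.1, 36.5], [480.0, 132.1, 33.9]], 'pocket_2': [[472.3, 73.1, 36.5], [480.0, 132.1, 33.9]]} [464.18146144  15.40001885   0.        ] (array([464.93168805,  15.97882425,  93.        ]), [259, 181, 50, 49, 1973], array([282.7457599 , 205.68570037]))
```

View pics/wj.png

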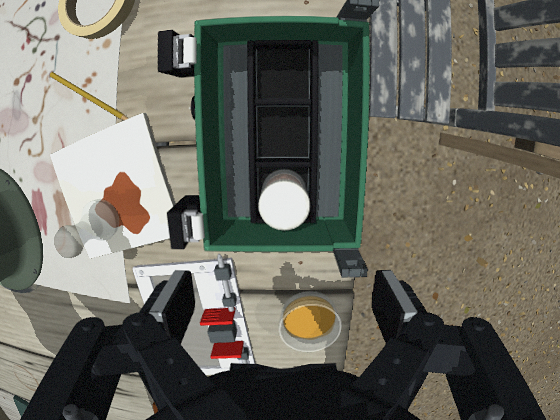

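```bash
cat >> h.py <<'E'
def pick(p,zb,o,opn=.8,up=150,eff=40):
    """p jar centre xy, zb its underside height"""
    p=np.array([p[0],p[1],0.]); grip(opn,eff)
    move_ptp(p+[0,0,zb+44+90],o)
    hit=movel(p+[0,0,zb+44],max_speed=120,threshold=8)
    grip(0,eff); print("pick",hit,read_opening(),read_gripper_force(),read_contact_force().round(1))
    movel(p+[0,0,zb+44+up],max_speed=180); print("held",read_opening(),read_contact_force().round(1))
def put(p,zb,o,opn=.8):
    p=np.array([p[0],p[1],0.])
    move_ptp(p+[0,0,zb+44+90],o)
    movel(p+[0,0,zb+44+20],max_speed=120)
    hit=movel(p+[0,0,zb+44-4],max_speed=40,threshold=4); z=read_tcp_pos()[2]; print("put",hit,"bottom",z-44-zb,read_contact_force().round(1))
    return z
def letgo(opn=.75):
    grip(opn); movel(read_tcp_pos()+[0,0,110],max_speed=180)
E
python3 - <<'E'
from h import *
s=np.load("s.npy"); o=ori(s[2],0,np.pi/2)
pick((464.9,16),34,o)
put((470,235),0,ori(0,0,np.pi/2)); letgo()
acc={}
for i,(x,y) in enumerate([(450,350),(420,380)]):
    move_ptp([x,y,260],ori(0.34,0,np.pi)) if i==0 else movel([x,y,260])
    im,d,m=look("wrist",["jar_0","dish_rust","done_0"],acc)
    for p in [(414,313),(441,404),(508,340),(470,235)]:
        r=lid(m,im,np.array([*p,59.])); print(p,r and r[0].round(1),r and r[1])
cv2.imwrite("pics/wk.png",im); print({k:np.round(v,1).tolist() for k,v in acc.items()},read_t())
E
```

```text
pick False 0.5008534519206783 40.12454292210123 [-0.1  0.1  6.1]
held 0.49665090275137064 [ 0.5  0.2 -2.4]
put True bottom 0.7981311073154913 [-0.2  0.2  4.3]
(414, 313) [417.8 317.5  59. ] [241, 121, 57, 77, 1947]
(441, 404) [457.3 406.8  59. ] [294, 130, 91, 160, 2854]
(508, 340) [503.4 343.8  59. ] [241, 213, 40, 37, 1164]
(470, 235) [460.7 233.1  59. ] [156, 150, 37, 24, 618]
(414, 313) [411.1 315.1  59. ] [205, 139, 41, 41, 1283]
(441, 404) [440.  404.2  59. ] [278, 193, 40, 38, 1225]
(508, 340) [503.2 344.1  59. ] [208, 228, 38, 36, 1054]
(470, 235) None None
{'jar_0': [[412.6, 316.7, -0.9], [504.6, 346.3, 3.3], [437.7, 402.6, -1.1], [402.4, 80.2, 101.3], [474.0, 129.0, 32.3], [503.0, 348.6, 2.8], [410.4, 313.5, 2.2], [439.5, 411.3, -0.6]], 'dish_rust': [[575.7, 368.3, -3.1], [570.9, 368.6, -2.8]], 'done_0': [[467.7, 229.7, -1.8], [468.7, 229.6, 0.1]]} 41.6667
```

View pics/wk.png

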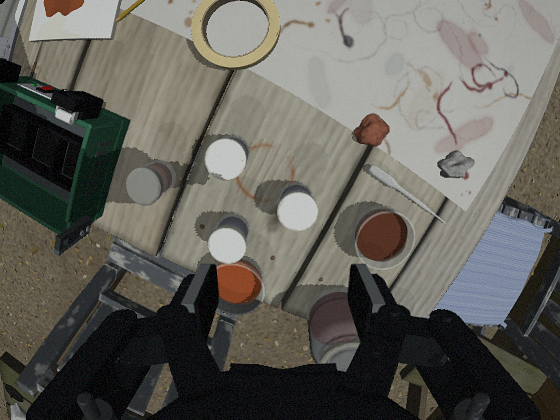

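```bash
python3 - <<'E'
from h import *
s=np.load("s.npy"); o=ori(s[2],0,np.pi/2)
pick((503.3,344),0,ori(.33,0,np.pi),.75)
p=loc(s,(0,58,0)); z=put(p,34,o)
if abs(z-78)<6: letgo()
print(read_t())
E
```

```text
pick False 0.5074075067612909 41.15050173502823 [-0.2 -1.6  5.8]
held 0.5030994586516258 [ 0.9 -0.6 -2. ]
put True bottom 1.03193656689443 [-0.4 -0.2  2.4]
48.5417
```

```bash
python3 - <<'E'
from h import *
s=np.load("s.npy"); o=ori(s[2],0,np.pi/2)
for j,y in (((411.1,315.1),-58),((440,404.2),0)):
    pick(j,0,ori(0,0,np.pi/2),.75)
    z=put(loc(s,(0,y,0)),34,o)
    if abs(z-78)<6: letgo()
    else: print("STUCK"); break
print(read_t())
p=loc(s,(0,0,0)); move_ptp(p+[-40,0,300],ori(s[2],0,np.pi))
m=camera_model("wrist"); im,d=capture("wrist"); cv2.imwrite("pics/wl.png",im)
for y in (-58,0,58):
    q=loc(s,(0,y,93)); r=lid(m,im,q); print(q.round(1),r and r[0].round(1),r and r[1])
q=np.array([470,235,59.]); print(lid(m,im,q))
for c in("scene","side"): acc={}; look(c,["done_0"],acc); print(acc)
E
```

```text
pick False 0.5006552723495508 40.6609653621058 [-0.5 -1.1  6.9]
held 0.5011630253440319 [-0.2  1.  -0.9]
put True bottom 0.8214079065308937 [ 0.2 -0.   5. ]
pick False 0.5039245424300063 40.88804448202609 [ 0.3 -0.5  5.9]
held 0.5063655265649084 [-0.3 -0.8 -1.8]
put True bottom 0.9209934498752972 [-0.9  0.2  5.2]
62.75
[464.2  15.4  93. ] [462.6  15.7  93. ] [214, 203, 39, 37, 1109]
[470.5  73.1  93. ] [469.4  73.   93. ] [267, 203, 39, 38, 1177]
[476.8 130.7  93. ] [475.4 130.8  93. ] [320, 203, 39, 37, 1119]
None
{'done_0': [array([468.7959812 , 232.83175047,  -2.61632567])]}
{'done_0': [array([475.86199146, 230.90269964,   2.19668135])]}
```

View pics/wl.png

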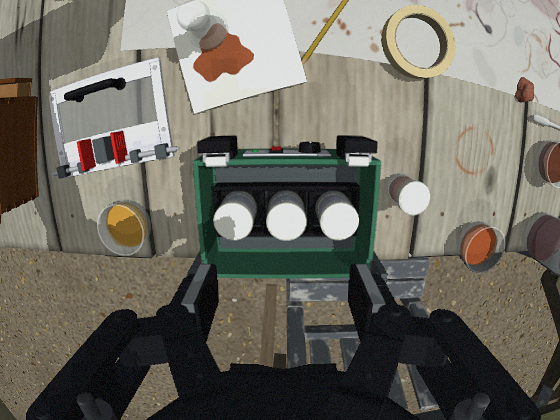

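```bash
cat > locg.py <<'E'
from h import *
GL={"handle":((-45,0),38),"pinch":((36,0),28),"guard":((0,0),0),"front_edge":((-65,0),0),"pin_left_tip":((58,104.5),17),"pin_right_tip":((58,-104.5),17)}
def locate(views,yaw0,zo=0):
    acc={}
    for v,(x,y,z) in enumerate(views):
        move_ptp([x,y,z],ori(yaw0,0,np.pi)) if v==0 else movel([x,y,z])
        im,d,m=look("wrist",GL,acc)
    pairs=[];nm=[]
    for n,(l,z) in GL.items():
        for p in acc.get(n,[]):
            if abs(p[2]-z-zo)<15: pairs.append((l,p[:2]));nm.append(n)
    g,res=fit2(pairs); ok=np.abs(res).max(1)<12
    g,res=fit2([p for p,k in zip(pairs,ok) if k]); print("guard",g.tolist(),ok.sum(),len(ok),res.std(0))
    return g,im,m
def overlay(g,im,m,fn,zo=0,crop=None):
    o=im.copy()
    def poly(pts,col): cv2.polylines(o,[np.round(fpx(m,np.array([loc(g,p)+[0,0,zo] for p in pts]))*8).astype(int)],True,col,1,cv2.LINE_AA,3)
    for t in(31,-31): poly([(15,t,42),(57,t,42),(57,t,10),(15,t,10)],(255,255,0))
    poly([(-51,-36,44),(-39,-36,44),(-39,36,44),(-51,36,44)],(0,255,0))
    poly([(-69,-97,8),(69,-97,8),(69,97,8),(-69,97,8)],(0,255,255))
    if crop: a,b,c,d=crop; o=cv2.resize(o[a:b,c:d],None,fx=2,fy=2)
    cv2.imwrite(fn,o)
E
python3 - <<'E'
from locg import *
g,im,m=locate([(320,-165,210),(300,-140,210),(310,-185,190)],0)
np.save("g.npy",g); overlay(g,im,m,"pics/og.png"); print(read_t(),read_qpos().round(2))
E
```

```text
guard [323.0517399043368, -167.90398561277283, 0.01099084411627049] 17 18 [2.82228105 1.38656315]
67.375 [-0.74  0.03 -0.72  0.82  0.   -0.74]
```

View pics/og.png

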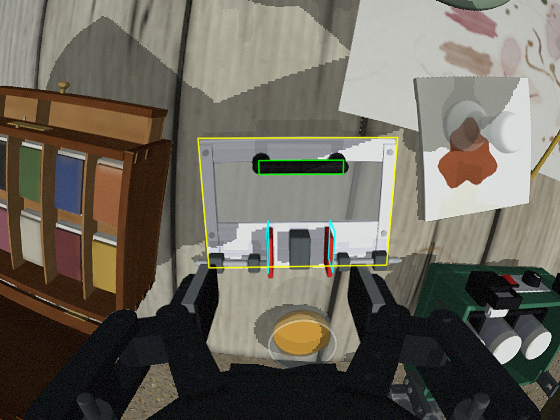

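```bash
python3 - <<'E'
from h import *
o=ori(0,0,np.pi)
ref=cv2.imread("pics/ref_pinch.png")
def feats(im,box=(60,275,140,430)):
    a,b,c,d=box; s=im[a:b,c:d].astype(int)
    red=(s[...,2]>90)&(s[...,1]<60)&(s[...,0]<70); blk=(s.max(2)<40)
    blk[:int(80-60)]=0; blk[130-60:]=0; blk[:,:210-140]=0; blk[:,360-140:]=0
    r=[]
    n,lab,st,cen=cv2.connectedComponentsWithStats(red.astype(np.uint8))
    r=[(cen[i].round(1).tolist(),st[i].tolist()) for i in range(1,n) if st[i,4]>80]
    n,lab,st,cen=cv2.connectedComponentsWithStats(blk.astype(np.uint8)); 
    if n>1: i=max(range(1,n),key=lambda i:st[i,4]); r.append(("h",cen[i].round(1).tolist(),st[i].tolist()))
    return r
print("ref",feats(ref))
for z in (29+89+4,):
    move_ptp([360.7,-170.07,z],o); grip(1.0); im,d=capture("wrist"); cv2.imwrite("pics/now.png",im)
    print("now",z,read_tcp_pos().round(1),feats(im))
E
```

```text
ref [([101.2, 170.7], [96, 137, 12, 68, 484]), ([184.2, 171.8], [180, 137, 10, 68, 432]), ('h', [142.3, 48.5], [76, 37, 134, 24, 2443])]
now 122 [ 360.8 -170.6  122.7] [([105.1, 168.6], [100, 136, 12, 66, 430]), ([187.4, 170.8], [184, 144, 8, 56, 363]), ('h', [145.0, 45.8], [81, 35, 129, 24, 2330])]
```

```bash
python3 - <<'E'
import cv2,numpy as np
a=cv2.imread("pics/ref_pinch.png")[60:280,140:430];b=cv2.imread("pics/now.png")[60:280,140:430]
cv2.imwrite("pics/cmp.png",cv2.resize(np.hstack([a,b]),None,fx=1.35,fy=1.35))
E
```

```text
(no output)
```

View pics/cmp.png

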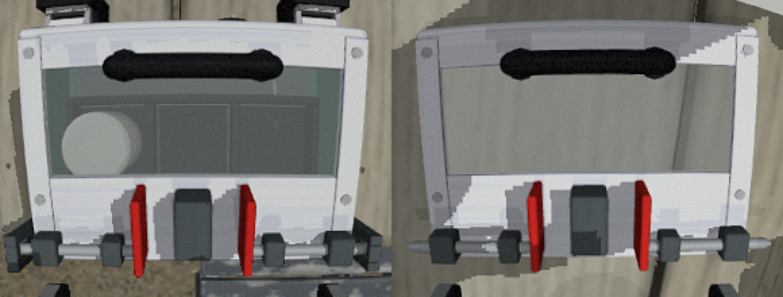

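```bash
python3 - <<'E'
from h import *
s=np.load("s.npy"); o=ori(0,0,np.pi)
movel([361.1,-168.2,60],o,max_speed=120)
print(movel([361.1,-168.2,31.5],max_speed=60,threshold=8),read_contact_force().round(1),read_tcp_pos().round(2))
grip(0,60); print("open",read_opening(),read_contact_force().round(1),read_wrist_torque().round(2),read_tcp_pos().round(2))
p=read_tcp_pos()
movel(p+[0,0,15],max_speed=40); movel(p+[0,0,190],max_speed=150); print(read_opening(),read_contact_force().round(1),read_wrist_torque().round(2))
th=.12; zg=31.5
t=gpt(s,(37,0,zg),th)+loc([0,0,s[2]],(0,.7,0))
move_ptp(t+[-60,-60,90],ori(s[2],th,np.pi)); movel(t+[0,0,35],max_speed=120)
dwell(.3); print(read_tcp_pos()-t)
im,d=capture("wrist"); cv2.imwrite("pics/above.png",cv2.resize(im[60:300,130:440],None,fx=2.3,fy=2.3)); print(read_t())
E
```

```text
False [-1.  -0.1  0.2] [ 361.13 -168.23   31.55]
open 0.3768757869465939 [-3.   0.9 16.6] [0.4  0.56 0.24] [ 361.61 -168.58   32.75]
0.37307623714614435 [-0.6 -0.4 -2.9] [ 0.05 -0.04 -0.05]
[ 4.86624831e-04 -2.46931776e-01  3.53740367e+01]
74.0833
```

View pics/above.png

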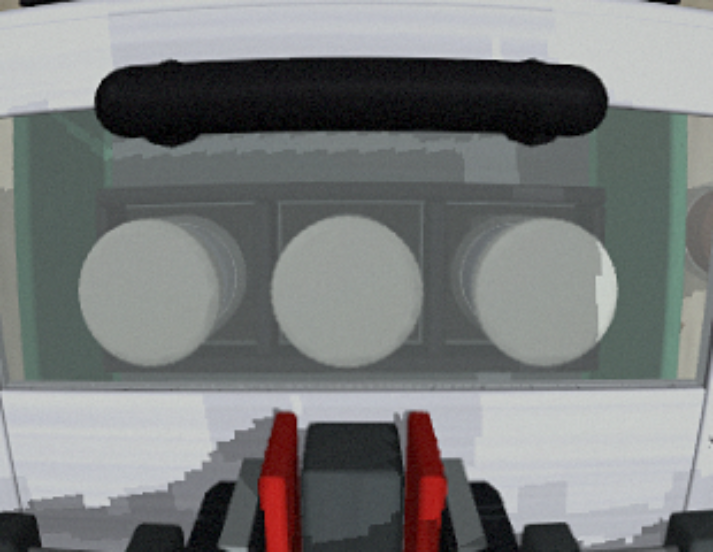

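```bash
python3 - <<'E'
from h import *
s=np.load("s.npy"); th=.13; zg=32.75; o=ori(s[2],th,np.pi)
t=gpt(s,(37,0,zg),th)+loc([0,0,s[2]],(0,.7,0))
print("t",t,"ref",np.load("pinchpose.npy")[:3])
movel(t+[0,0,25],o,max_speed=60); print(read_contact_force().round(1),read_wrist_torque().round(2))
hit=movel(t+[0,0,0],max_speed=30,threshold=8); dwell(.2)
print(hit,read_tcp_pos()-t,read_contact_force().round(1),read_wrist_torque().round(2))
im,d=capture("wrist"); cv2.imwrite("pics/at.png",cv2.resize(im[60:300,130:440],None,fx=2.3,fy=2.3))
im,d=capture("side"); cv2.imwrite("pics/at_side.png",im[130:300,220:340])
print(read_t())
E
```

```text
t [509.55388424  69.48475186 135.33941682] ref [509.83824733  68.98861496 133.11982451]
[-0.4 -0.2 -2.7] [-0.01 -0.24 -0.01]
False [0.13973689 0.01029959 0.19373284] [ 1.1  0.2 -3.7] [-0.06 -0.29 -0.01]
75.6583
```

```bash
python3 - <<'E'
from h import *
for g in (.45,.5,.55,.6,.65,.7):
    grip(g,30); print(g,round(read_opening(),3),round(read_gripper_force(),1),read_contact_force().round(1),read_wrist_torque().round(2))
m=camera_model("wrist"); im,d=capture("wrist"); cv2.imwrite("pics/at2.png",cv2.resize(im[130:300,130:440],None,fx=2.5,fy=2.5))
print(read_t())
E
```

```text
0.45 0.45 6.3 [ 0.6  0.4 -3. ] [-0.01 -0.25  0.02]
0.5 0.5 5.9 [ 0.1 -0.1 -2. ] [-0.1  -0.3   0.05]
0.55 0.552 5.6 [-0.3 -0.9 -2.8] [-0.09 -0.21  0.02]
0.6 0.6 5.5 [ 1.8  0.5 -6.1] [-0.11 -0.46 -0.02]
0.65 0.652 6.6 [ 0.3  0.  -9.4] [ 0.05 -0.53 -0.03]
0.7 0.7 5.9 [-0.1 -0.5 -7.5] [-0.12 -0.31 -0.04]
77.075
```

View pics/at2.png

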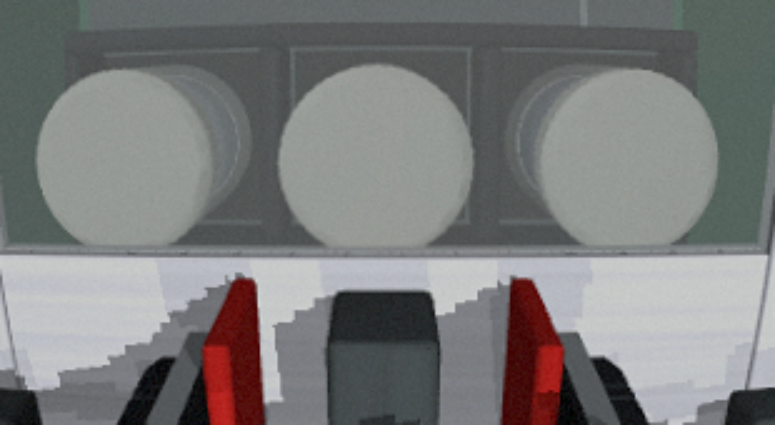

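```bash
python3 - <<'E'
from h import *
s=np.load("s.npy"); th=.13
for g in (.76,.85,1.0):
    grip(g); print(g,round(read_gripper_force(),1),read_contact_force().round(1))
movel(gpt(s,(37,0,118),th),max_speed=100); 
move_ptp(gpt(s,(36,0,118),.106),ori(s[2],.106,np.pi)); dwell(.3)
im,d=capture("wrist"); cv2.imwrite("pics/rehung.png",im)
a=cv2.imread("pics/ref_pinch.png")[60:280,140:430]; cv2.imwrite("pics/cmp2.png",cv2.resize(np.hstack([a,im[60:280,140:430]]),None,fx=1.35,fy=1.35)); print(read_t())
E
```

```text
0.76 0.0 [0.  0.1 0.3]
0.85 0.0 [-0.  -0.7 -0.3]
1.0 0.0 [ 0.7 -0.3  0.4]
79.4417
```

View pics/cmp2.png

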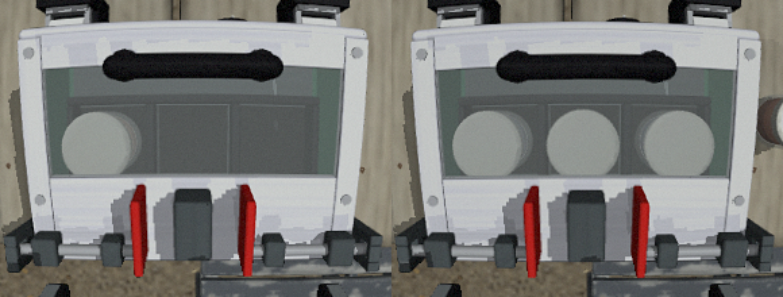

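```bash
python3 - <<'E'
from h import *
s=np.load("s.npy")
move_ptp(gpt(s,(-45,0,110),.0),ori(s[2],0,np.pi)); grip(0,40)
def tz(dz): p=loc(s,(-45,0,0)); p[2]=161+dz; return p
print(movel(tz(16),max_speed=80,threshold=5),read_tcp_pos()[2]-161)
for dz in (13,10,7,4,2,0,-1,-2,-3):
    h=movel(tz(dz),max_speed=30,threshold=32); f=read_contact_force()
    print(dz,h,round(read_tcp_pos()[2]-161,2),f.round(1))
    if dz<=0 and f[2]>22: break
movel(tz(60),max_speed=100); dwell(.2)
acc={}
for v in ((36,0,118),(20,20,118),(10,-20,130)):
    move_ptp(gpt(s,v,0),ori(s[2],0,np.pi)); im,d,m=look("wrist",["front_edge","catch","handle"],acc)
for c in ("scene","side"): look(c,["front_edge","catch","handle"],acc)
print({k:np.round(v,1).tolist() for k,v in acc.items()},read_t())
from locg import overlay
overlay(s,im,m,"pics/fin.png",100,(60,340,120,460))
E
```

```text
False 16.02736775487722
13 False 13.2 [-0.7  0.5  0.4]
10 False 10.52 [ 2.5 -1.   2.6]
7 False 7.2 [1.4 0.  3.9]
4 False 3.43 [ 0.   0.5 -0.6]
2 False 1.72 [-1.  -0.4  0.1]
0 False 0.03 [-0.1 -0.5  0.3]
-1 False -0.21 [-1.7 -0.3  9.4]
-2 False -0.38 [-5.5 -0.1 18.3]
-3 False -0.53 [-7.5 -0.6 26.7]
{'front_edge': [[403.4, 78.4, 103.5], [409.3, 81.6, 101.5], [410.3, 82.1, 101.3], [409.7, 80.3, 101.5], [404.6, 84.2, 96.5], [408.4, 79.0, 101.6]], 'catch': [[402.3, 79.4, 99.1], [400.2, 79.8, 99.5], [542.3, 170.9, 116.1], [401.7, 79.9, 102.9], [395.4, 79.6, 101.2], [399.0, 80.0, 98.1]], 'handle': [[432.8, 79.5, 143.5], [428.3, 78.5, 141.1], [427.0, 80.8, 144.3], [427.7, 80.4, 138.5], [428.2, 80.4, 140.0]]} 86.425
```

View pics/fin.png

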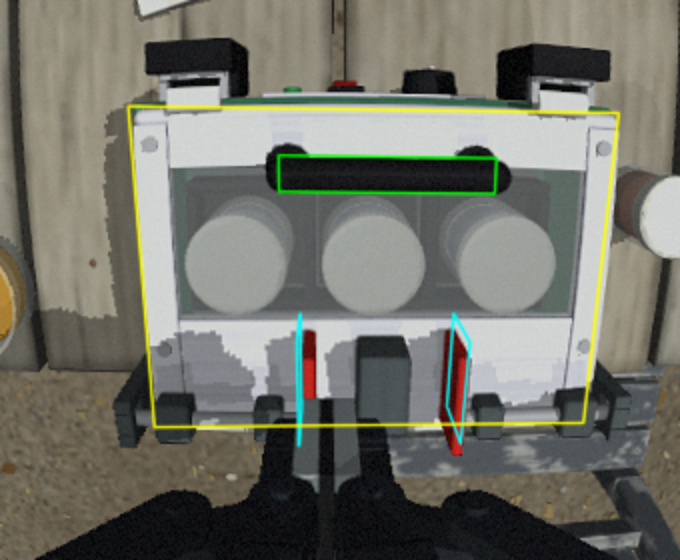

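```bash
python3 - <<'E'
from h import *
movel(read_tcp_pos()+[0,0,100]); dwell(.5); print(read_contact_force().round(1),sign_off(),read_t())
E
```

```text
the job is handed in; nothing more can be done
the job is handed in; nothing more can be done
```

I handed the job in at about 87 s, but sign-off returned no verdict: three blue-grey jars are in the carrier, the one pink jar stands on the table to the left of the shaker, and the guard is back on both pins and shut, judging by the force readings and final images, with both dishes left where they were.

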